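# Clamp a wood strip in the cam jig

### The job

Without lifting it, push the wood strip along its channel in the jig by its free end until the other end rests squarely against the end stop. Then push the clamp lever round with a finger, all the way to the stop pin at the far end of its swing, so that the cam holds the strip against the fence. Leave the tools lying around the jig where they are.

Things in the scene. Friction and masses are not known exactly. Their poses are not given: they have to be found in the camera images.
- jig: Fixed plywood jig, plate 9 mm thick. Frame: z up, origin on the bench; plate x -0.050..0.045, y -0.19..0.11 m. The strip is pushed home in +y. Fence face at x +0.025, two front rails' face at x +0.005: a 20 mm channel along y. Fence and end stop reach 29 mm above the bench, rails 19 mm. Two 6 mm steel stop pins, 33 mm high, stand 37 mm from the cam pivot at the two ends of the lever's swing.
- stop_face (a point): Centre of the face of the end stop (wooden block closing the channel) that the strip must touch: jig frame (0.016, 0.10, 0.0135). The block is 10 mm thick beyond it.
- cam_pivot (a point): Pivot of the cam and clamp lever, at plate top: jig frame (-0.0194, 0, 0.009). The cam is a grey round disc fixed under the lever arm, 44 mm across, set 5 mm off the pivot, from 10 to 24 mm above the bench.
- clamp_lever (a joint): Lever angle q, rad, growing counter-clockwise from above; the arm points 2.356 + q rad counter-clockwise from the jig's +x, so it sweeps over the robot's side. It starts at 0 to 0.28 (open); 1.68 = clamped, arm at its far stop pin. Cam first touches the strip at 0.5 to 1.1, hold greatest at 1.57. It stays where it is left; 2 N at the grip turns it when free, up to 8 N while clamping.
- lever_grip (a point): Middle of the lever's black grip, 80 mm from the pivot, 27 mm above the bench. The grip is a round bar 18 mm thick along the arm, 49 to 107 mm from the pivot, its underside 18 mm above the bench, mostly out beyond the plate over the bench or a 2 mm mat. The flat metal arm nearer the pivot is 13 mm wide.
- strip: Loose wood strip 18 x 340 x 9 mm, flat on the plate in the channel. Origin: centre of its underside; y along its length, parallel to the jig's y within 1 degree; ends at y = +/-0.17 m. The -y end is free, 50 mm or more beyond the plate, underside 9 mm above the bench. Starts 25 to 65 mm short of the end stop; home = origin at jig y -0.07. Slides easily (under 1 N).
- plane: Block plane (bystander), about 42 x 160 x 57 mm, origin at the centre of its underside, behind the jig's fence. Leave alone.
- tape: Green pocket tape measure (bystander), 32 x 70 x 54 mm, origin at the centre of its underside, behind the left half of the jig. Leave alone.
- stick: Black sanding stick (bystander), 18 x 130 x 10 mm, origin at the centre of its underside, lying to the right of the jig. Leave alone.

How it is judged (in metres and radians):
On the way:
1. the strip is home against the end stop (within 3 mm) while the clamp lever is still open (under 0.7 rad) (y of strip in the frame of jig above -0.073 m and value of joint clamp_lever below 0.7 rad), for 0.2 s.
At the end, for the whole second after the job is handed in: The strip lies flat in the channel with its end within 3 mm of the end stop, the lever is within 0.11 rad of its far stop pin, and the cam presses on the strip with more than 2 N (y of strip in the frame of jig above -0.073 m and z of strip in the frame of jig below 0.012 m and angle between the y axis of strip and the y axis of jig, either way round below 0.02 rad and value of joint clamp_lever above 1.57 rad and contact force between clamp_lever and strip above 2 N and linear speed of strip below 0.01 m/s); the robot touches nothing.
It fails at once if the strip is lifted or tipped out of its channel (z of strip in the frame of jig above 0.016 m or angle between strip's own z axis and vertical above 0.12 rad).
It fails at once if a tool lying near the jig is moved by more than 15 mm (distance of any of plane, tape, stick from where it was at the start of the episode above 0.015 m).
It also fails if it takes over 51 s, if anything falls off the work surface, if the arm or the gripper's body presses on something with over 40 N, if the wrist force passes 120 N, or if a joint passes its speed limit or range.

### The arm

A 6-joint arm with a two-finger parallel gripper is mounted at the origin on a cart in front of the work surface, level with it; the furniture and walls round the work are solid. World frame = base frame: x ahead of the robot, y to its left, z up, the work surface at z = 0. Lengths are in mm, angles in rad, forces in N, time in s.
With the tool pointing down it reaches from about 250 to 800 mm from the base axis. Payload 3.9 kg.
Tool frame: the origin (TCP) lies on the mounting face of the last link; the fingertips stand 173 mm ahead of it and the grasp point (between the pads) lies 155 mm ahead of it; x points along the fingers, y is the direction in which the jaws open and shut, and the axes are right-handed (so a half turn about x gives the same grasp; the last joint's range is limited). The gripper opens to 85 mm and grips with 20 to 120 N. Pads are 22 mm wide; open, the fingers measure 114 mm over their backs; the gripper's body (76 mm by 85 mm) begins 54 mm behind the grasp point. The pads swing forward as they close: fully open they stand 13 mm farther back than shut.
Start: joints at [0, 0.26, -0.138, 1.173, 0, 1.571], TCP at [524.991, 0, 404.704] pointing down, gripper open.
Joint ranges: [-2.78, 2.78], [-0.83, 1.72], [-1.28, 1.37], [-1.9, 2.12], [-1.57, 1.48], [-3.14, 3.14]. Speed limits (rad/s): [2.57, 2.57, 3.14, 3.14, 3.14, 3.14].

### API

Orientations are given as a unit quaternion [w, x, y, z].
In Python, from bench import ctrl, cams, spotter gives the robot as it stands.
- The arm moves only by the shell command python3 -m pendant 'ROWS' [FORCE]. ROWS is JSON, a list that holds one entry, the list of rows, each a list of 7 numbers: the finger opening in cm, from 0 to 8.54, then the shift along the tool's x, y, z in cm, then the turn, a rotation vector about the tool's x, y, z in rad. In form: [[[grip, x, y, z, rx, ry, rz], ...]]. A call has 1 to 20 rows; each row shifts and turns the commanded pose from where the row before left it, along the tool's axes as they then stand; what a row does not reach is not made up. A row lasts 1/10 s, in which the tool goes at most 50 mm and 8.59 degrees, less where a joint would pass 70% of its speed; a pose out of reach is approached as far as the arm can. A call is refused whole if a number of a shift passes 5 or a number of a turn 0.15, either way. A call with a gripper value outside its range is refused whole. The fingers move at their own pace and stop on an object; FORCE is the grip in N (left out, the last holds). Time passes only in rows, so rows that do not move let the fingers close. It gives the time, the measured TCP pose, the force and the opening at its end, in the units of the state.
- ctrl.read_state(): the state, without advancing time (a new reading comes with each control period).
- cams.capture(name): name is "scene" or "side" or "wrist"; returns a dict with "pixels" (420x560x3 uint8, red, green, blue), "range_z" (420x560 float32, mm along the optical axis (not along the pixel's ray), 0 where there is no reading), "fov_y" (degrees; the focal length in pixels is half the picture's height over the tangent of half this angle, whatever the lens; pixels are square), "cx", "cy" (the principal point, pixels), "position" and "attitude" of the camera in the world. Camera axes: x right, y up, looking along -z (the intrinsics and any distortion apply to the point x, -y, -z); pixel columns grow to the right and rows downward; lengths in mm; the calibration is good to about 2 mm. A picture is of the moment at which its call begins.
- ctrl.close_job(): hands the job in, once; it reports no verdict.
Trained networks look in a picture, given as the dict that the camera call returned (one of the last four; its "shot" number tells which), for a name from the list of things; names that differ only in an ending like _2 or _b are one class to them, and where a whole thing is asked for, a point or a joint stands for the part that bears it (a point fixed in the world has none). Each returns a list of dicts, best first, with "confidence" (0 to 1); they miss things now and then, are a little off and sometimes report something else, mostly with a low value. They report only what shows in the picture. A call takes as long as a camera call.
- spotter.trace(picture, name): "pixels" (420x560 bool, what is visible of it) and "pixel" ([row, column] in pixels, amid what is visible of it).
The state is a dict: "clock": time; "qpos": joint angles; "qvel": joint speeds; "tau": joint torques, N m; "tcp_pos": TCP position; "tcp_rot": TCP orientation; "ft_force": force on the tool from outside, world axes, zero at the start; "ft_torque": the same for the moment, N m; "width": finger opening in mm.
Only numpy, scipy, OpenCV 4.12 (cv2) and the standard library are available. Lean on these libraries where they do the work, as an engineer would, in place of code of your own. Each camera call takes 0.05 s, during which the arm holds its last target.

## Working session

There is one attempt and no reset: what is moved stays moved. The work goes in short steps, Python scripts to look and compute and a shell command to move; the robot and the scene stay as the last step left them, time stands still between calls to the robot, and variables do not carry over. Pictures are saved under pics/ and viewed, and the job is handed in when it is done.

```bash
ls; mkdir -p pics
cat > h.py <<'E'
import numpy as np, cv2
from scipy.spatial.transform import Rotation as R
from bench import ctrl,cams,spotter
def q2R(q): return R.from_quat([q[1],q[2],q[3],q[0]]).as_matrix()
def save(p,n): cv2.imwrite(f'pics/{n}.png',cv2.cvtColor(p['pixels'],cv2.COLOR_RGB2BGR))
def pts(p,mask=None):
    d=p['range_z']; H,W=d.shape; f=H/2/np.tan(np.radians(p['fov_y'])/2)
    r,c=np.mgrid[:H,:W]
    P=np.stack([(c-p['cx'])/f*d,-(r-p['cy'])/f*d,-d],-1)
    Wp=P@q2R(p['attitude']).T+np.array(p['position'])
    Wp[d<=0]=np.nan
    return Wp
def proj(p,X):
    H=420;f=H/2/np.tan(np.radians(p['fov_y'])/2)
    c=(np.atleast_2d(X)-np.array(p['position']))@q2R(p['attitude'])
    return np.stack([p['cy']-c[:,1]/-c[:,2]*f,p['cx']+c[:,0]/-c[:,2]*f],-1)
E
python3 - <<'E'
from h import *
s=ctrl.read_state(); print(s)
for n in ['scene','side','wrist']:
    p=cams.capture(n); save(p,n+'0'); print(n,{k:v for k,v in p.items() if k not in('pixels','range_z')})
    W=pts(p)
    np.savez(f'{n}0.npz',W=W,px=p['pixels'])
    for t in ['jig','strip','lever_grip','clamp_lever','plane','tape','stick']:
        for r in spotter.trace(p,t)[:2]:
            m=r['pixels']; w=W[m]; w=w[np.isfinite(w[:,0])]
            print(t,round(r['confidence'],2),r['pixel'],m.sum(), np.round(np.median(w,0)) if len(w) else None, np.round(np.percentile(w,[2,98],axis=0)).tolist() if len(w) else None)
            np.save(f'm_{n}_{t}.npy',m) if r['confidence']>.5 else 0
E
```

```text
pics
{'clock': 0.0, 'qpos': array([ 1.21183490e-05,  2.60713670e-01, -1.39371373e-01,  1.17269153e+00,
       -1.53323235e-05,  1.57081463e+00]), 'qvel': array([ 0.00093772, -0.00106839,  0.00086901, -0.00021249, -0.000166  ,
        0.00027233]), 'tau': array([-3.22425103e-04, -4.05677426e+01,  2.53926122e+01,  1.89446745e-02,
       -4.02533055e-05,  2.61086342e-05]), 'tcp_pos': array([5.24665937e+02, 4.10423336e-03, 4.03848138e+02]), 'tcp_rot': array([-0.49950699, -0.49950239, -0.50048943,  0.5005002 ]), 'ft_force': array([ 0.0415313 ,  0.32801986, -0.15464248]), 'ft_torque': array([-0.03240881, -0.03984381,  0.01450135]), 'width': 85.1577844342644}
scene {'fov_y': 54.037561650212204, 'cx': 272.7087999685129, 'cy': 212.01849132155283, 'position': array([ 150.71175657, -516.5849588 ,  629.66012785]), 'attitude': array([ 0.83321493,  0.37301475, -0.15821194, -0.37627364]), 'shot': 1}
jig 0.89 [221.6, 212.2] 4239 [530.  17.  14.] [[475.0, -115.0, 2.0], [604.0, 174.0, 35.0]]
strip 0.7 [241.8, 242.2] 1094 [539. -74.  19.] [[504.0, -200.0, 14.0], [586.0, 118.0, 21.0]]
lever_grip 0.97 [2
[... 1825 characters left out ...]
0023021,  72.43355251, 374.03725919]), 'attitude': array([ 9.89655969e-01, -1.43459835e-01,  1.63879918e-04, -5.57722775e-04]), 'shot': 3}
strip 0.89 [181.0, 316.7] 6100 [554.  -4.  18.] [[509.0, -191.0, 15.0], [588.0, 125.0, 19.0]]
lever_grip 0.91 [81.1, 283.0] 3508 [524.  89.  29.] [[487.0, 55.0, 23.0], [556.0, 148.0, 37.0]]
clamp_lever 0.83 [79.6, 283.9] 3509 [524.  89.  29.] [[487.0, 55.0, 23.0], [556.0, 147.0, 37.0]]
plane 0.68 [238.9, 510.6] 7369 [752. -60.  23.] [[726.0, -150.0, 4.0], [788.0, -6.0, 56.0]]
tape 0.78 [51.5, 531.3] 4037 [732. 109.  41.] [[716.0, 79.0, 5.0], [759.0, 137.0, 54.0]]
stick 0.33 [117.2, 301.5] 25096 [540.  54.  18.] [[482.0, -100.0, 8.0], [609.0, 150.0, 35.0]]
```

View pics/wrist0.png

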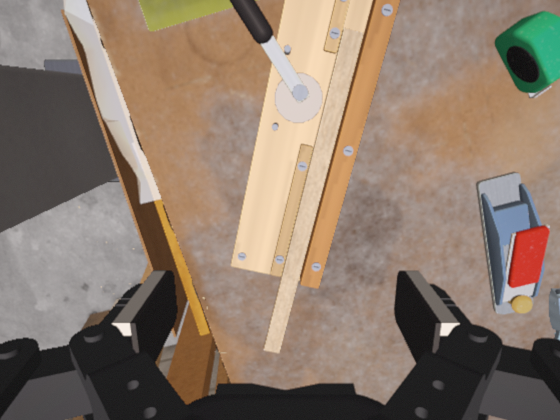

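View pics/scene0.png

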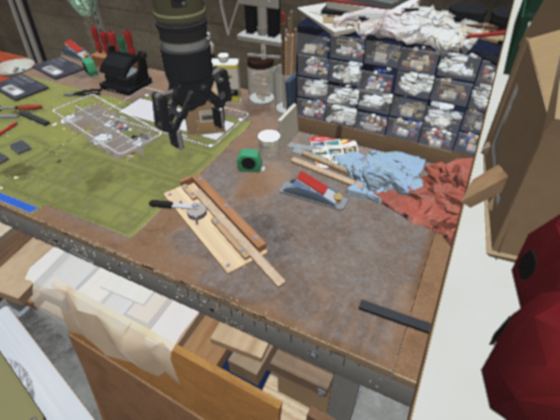

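View pics/side0.png

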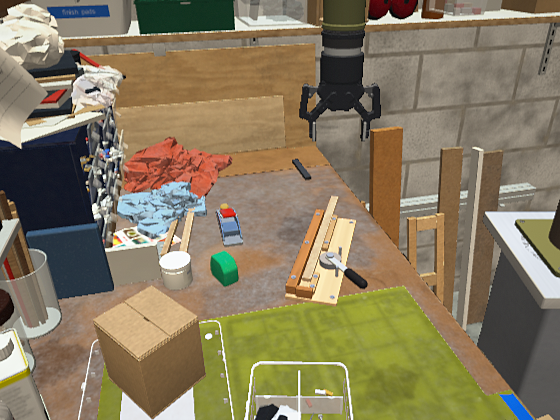

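The wrist picture shows the strip running from (272,350) up to the rails, pivot near (299,93), and the lever grip going up-left to (240,5). Next I fit the jig frame.

Run:
```python
from h import *
for n in ['wrist','scene','side']:
    z=np.load(n+'0.npz');W=z['W'];px=z['px']
    m=np.load(f'm_{n}_strip.npy'); w=W[m]; w=w[np.isfinite(w[:,0])]
    med=np.median(w,0); 
    w=w[(abs(w[:,2]-18)<4)]
    for _ in range(4):
        c=w.mean(0); u=np.linalg.svd(w[:,:2]-c[:2],full_matrices=False)[2][0]; u*=np.sign(u[1])
        nrm=np.array([u[1],-u[0]]); d=(w[:,:2]-c[:2])@nrm; w=w[abs(d)<12]
    s=(w[:,:2]-c[:2])@u; d=(w[:,:2]-c[:2])@nrm
    print(n,'yaw',np.arctan2(-u[0],u[1]),'c',c,'ends',c[:2]+u*s.min(),c[:2]+u*s.max(),s.max()-s.min(),'width',np.percentile(d,[1,99]), w[:,2].mean())
    a=np.arctan2(-u[0],u[1])
    # all points in strip-axis frame
    ex=nrm; A=W.reshape(-1,3); ok=np.isfinite(A[:,0])&(A[:,2]>-10)&(A[:,2]<45); A=A[ok]
    X=(A[:,:2]-c[:2])@ex; Y=(A[:,:2]-c[:2])@u+c[:2]@u
    for x in range(-80,50,3):
        k=(abs(X-x)<1.5)&(Y>-80-0)&(Y<160)
        if k.sum()>5:
            print(x,np.round(np.percentile(A[k,2],[10,50,90]),0),k.sum(),np.round(np.percentile(Y[k],[1,99])),end=' | ')
    print('origin along',c[:2]@u, c[:2]@ex)
```

```text
wrist yaw -0.2251913850628599 c [552.06758909 -14.79751422  17.92219944] ends [ 509.32519579 -201.38295296] [585.13738094 129.56364919] 339.518984576133 width [-8.66331018  8.90931458] 17.92219944166886
-80 [-1. -0.  1.] 578 [-67. 158.] | -77 [-1. -0.  1.] 587 [-71. 158.] | -74 [-1. -0.  1.] 597 [-77. 158.] | -71 [-1. -0.  1.] 595 [-76. 158.] | -68 [-1. -0.  1.] 602 [-78. 158.] | -65 [-1.  0.  8.] 533 [-77. 159.] | -62 [-0.  9. 10.] 598 [-78. 158.] | -59 [-0.  9. 10.] 600 [-76. 158.] | -56 [-0.  9. 10.] 604 [-76. 158.] | -53 [-0.  9. 10.] 593 [-77. 157.] | -50 [-0.  9. 10.] 589 [-76. 156.] | -47 [-0.  9. 10.] 599 [-78. 157.] | -44 [-0.  9. 10.] 597 [-76. 158.] | -41 [-0.  9. 10.] 597 [-77. 158.] | -38 [-0.  9. 10.] 598 [-76. 158.] | -35 [-0.  9. 10.] 593 [-77. 158.] | -32 [-0.  9. 10.] 590 [-76. 158.] | -29 [-0.  9. 10.] 599 [-76. 158.] | -26 [-0.  9. 10.] 592 [-77. 158.] | -23 [-0.  9. 11.] 653 [-77. 158.] | -20 [-0. 18. 20.] 633 [-77. 158.] | -17 [-0. 19. 20.] 599 [-77. 158.] | -14 [-0. 19. 20.] 598 [-77. 158.] | -11 [-0. 18. 20.] 564 [-77. 158.] | -8 [ 0. 17. 19.] 747 [-77. 158.] 
[... 3632 characters left out ...]
 2.] 220 [-72. 157.] | -2 [-1.  0.  1.] 238 [-75. 158.] | 1 [-1.  0.  2.] 254 [-78. 158.] | 4 [-1.  0.  1.] 238 [-76. 158.] | 7 [-1.  0.  1.] 240 [-75. 157.] | 10 [-1.  0.  2.] 233 [-76. 154.] | 13 [-1.  0.  1.] 252 [-75. 155.] | 16 [-1.  0.  2.] 222 [-78. 153.] | 19 [-1.  0.  2.] 244 [-77. 149.] | 22 [-1.  0.  2.] 225 [-72. 147.] | 25 [-1.  0.  2.] 237 [-74. 145.] | 28 [-1.  0.  2.] 251 [-76. 143.] | 31 [-1.  0.  2.] 215 [-78. 141.] | 34 [-1.  0.  2.] 230 [-74. 139.] | 37 [-1.  0.  2.] 229 [-75. 137.] | 40 [-1.  0.  1.] 231 [-75. 135.] | 43 [-1.  0.  2.] 212 [-76. 133.] | 46 [-1.  0.  2.] 224 [-76. 131.] | 49 [-1.  0.  2.] 224 [-75. 128.] | origin along -230.80610829163948 496.5952388181611
```

Run:
```python
from h import *
z=np.load('wrist0.npz');W=z['W']
A=W.reshape(-1,3); A=A[np.isfinite(A[:,0])]
yaw=-0.225; 
def fr(a): return np.array([np.cos(a),np.sin(a)]),np.array([-np.sin(a),np.cos(a)])
c=np.array([552.07,-14.8])
ex,ey=fr(yaw)
X=(A[:,:2]-c)@ex; Y=(A[:,:2]-c)@ey
k=(A[:,2]>26)&(A[:,2]<32)&(X>8)&(X<36)&(Y>-150)&(Y<150)
# fence edge per y slice
xs=[];ys=[];xl=[]
for y in range(-75,140,5):
    kk=k&(abs(Y-y)<2.5)
    if kk.sum()>20: xs.append(X[kk].min());xl.append(X[kk].max());ys.append(y)
p1=np.polyfit(ys,xs,1);p2=np.polyfit(ys,xl,1);print('fence',p1,p2,min(ys),max(ys))
# plate -x edge
k=(A[:,2]>6.5)&(A[:,2]<11.5)&(X>-75)&(X<-30)
xs=[];ys=[]
for y in range(-60,120,5):
    kk=k&(abs(Y-y)<2.5)
    if kk.sum()>20: xs.append(np.percentile(X[kk],1));ys.append(y)
print('plate edge',np.polyfit(ys,xs,1),min(xs),max(xs))
k=(A[:,2]>6.5)&(A[:,2]<11.5)&(X>-60)&(X<-25)
for x in range(-60,-20,8):
    kk=k&(abs(X-x)<4); print('plate low y',x,np.percentile(Y[kk],[0.5,2]),end=' ')
k=(A[:,2]>26.)&(A[:,2]<32)&(X>12)&(X<32)&(Y<150)
print('fence low',np.percentile(Y[k],[.5,2]))
# lever
m=np.load('m_wrist_lever_grip.npy')
w=W[m];w=w[np.isfinite(w[:,0])]
g=w[w[:,2]>28]
g2=g[:,:2]; cc=g2.mean(0);u=np.linalg.svd(g2-cc,full_matrices=False)[2][0];print('grip',cc,u,g[:,2].max(), np.percentile((g2-cc)@u,[1,99]))
```

```text
fence [2.97680103e-04 1.04161537e+01] [1.32938915e-03 3.02149589e+01] -75 135
plate edge [ 2.33501088e-02 -6.39562653e+01] -64.31519082416627 -48.375497837655715
plate low y -60 [-100.220481    -95.02877782] plate low y -52 [-100.7927821   -96.33171734] plate low y -44 [-100.33925895  -96.35445512] plate low y -36 [-100.94873799  -96.34678137] plate low y -28 [-100.32567355  -95.87462712] fence low [-95.48471235 -90.58095006]
grip [513.02883026 114.88635169] [ 0.56539845 -0.82481792] 37.949726070560246 [-43.71292082  51.11093391]
```

Run:
```python
import cv2
im=cv2.imread('pics/wrist0.png')[0:180,180:420]
cv2.imwrite('pics/w_crop.png',cv2.resize(im,(800,600),interpolation=cv2.INTER_CUBIC))
```

```text
(no output)
```

View pics/w_crop.png

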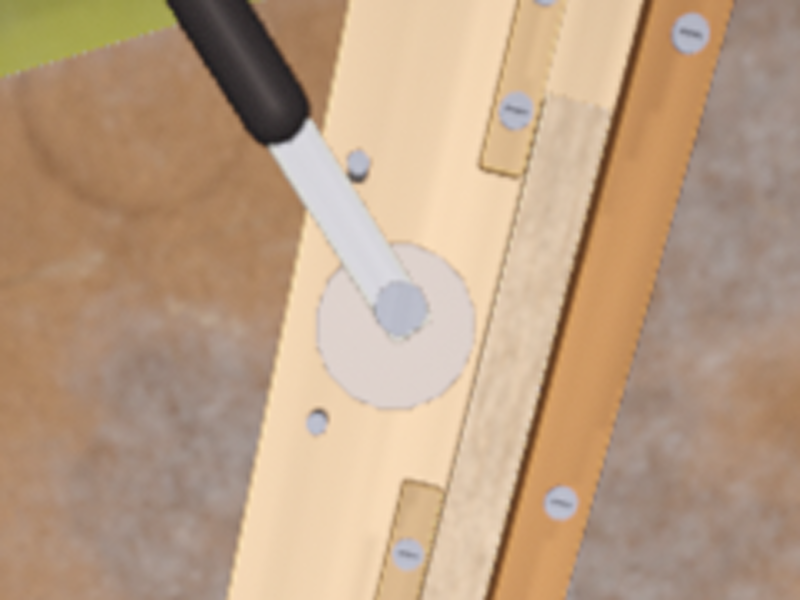

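Jig frame: origin ≈ (557.8, 75.7) mm, yaw ≈ -0.225. The strip has about 41 mm to go and its free end is at (509, -201). q is about 0.05. I'll close the fingers and move them in front of the free end.

```bash
python3 -m pendant '[[[0,1.7,-0.24,2.36,0,0,0],[0,1.7,-0.24,2.36,0,0,0],[0,1.7,-0.24,2.36,0,0,0],[0,1.7,-0.24,2.36,0,0,0],[0,1.7,-0.24,2.36,0,0,0],[0,1.7,-0.24,2.36,0,0,0],[0,1.7,-0.24,2.36,0,0,0],[0,1.7,-0.24,2.36,0,0,0],[0,1.7,-0.24,2.36,0,0,0],[0,1.7,-0.24,2.36,0,0,0],[0,0,0,0,0.1125,0,0],[0,0,0,0,0.1125,0,0],[0,0,0,0,0,0,0],[0,0,0,0,0,0,0],[0,0,0,0,0,0,0]]]' 60
python3 - <<'E'
from h import *
s=ctrl.read_state(); print(s['tcp_pos'],s['width'],q2R(s['tcp_rot']).round(3))
for n in ['side','wrist','scene']:
    p=cams.capture(n); save(p,n+'1'); W=pts(p)
    t=s['tcp_pos']
    A=W.reshape(-1,3);A=A[np.isfinite(A[:,0])]
    k=(np.hypot(A[:,0]-t[0],A[:,1]-t[1])<30)&(A[:,2]>20)&(A[:,2]<200)
    B=A[k]; 
    if len(B): print(n,len(B),B[:,2].min(),np.percentile(B[:,2],[1,3]), np.percentile(B[B[:,2]<B[:,2].min()+25],[2,98],axis=0))
    np.savez(f'{n}1.npz',W=W)
E
```

```text
clock: 2.7
tcp_pos: [501.1, -235.9, 234.9]
tcp_rot: [0.441, 0.553, 0.441, -0.553]
ft_force: [0.2, -0.1, -0.4]
width: -0.1
[ 501.13735678 -235.86578359  234.88365278] -0.12479253322954402 [[ 0.     0.975 -0.221]
 [-0.    -0.221 -0.975]
 [-1.     0.     0.   ]]
side 770 60.9191430889328 [63.84548702 69.7832987 ] [[ 488.10936337 -234.53866668   61.79302383]
 [ 515.95212576 -220.5280565    85.17308316]]
wrist 25950 64.7960768876984 [70.98959443 77.58839986] [[ 490.7114508  -231.77277965   66.90915043]
 [ 515.96647822 -223.40698756   89.35173424]]
scene 892 64.61710559938672 [68.36966428 72.51637374] [[ 486.48423991 -248.53400776   65.70247994]
 [ 511.53146836 -230.52080098   88.90718378]]
```

```bash
python3 -m pendant '[[[0,2,0,0,0,0,0],[0,2,0,0,0,0,0],[0,1.6,0,0,0,0,0],[0,0,0,0,0,0,0],[0,0,0,0,0,0,0]]]'
python3 - <<'E'
from h import *
p=cams.capture('wrist'); save(p,'wrist2')
p=cams.capture('side'); cv2.imwrite('pics/side2.png',cv2.resize(p['pixels'][130:300,230:400,::-1],(600,600)))
E
```

```text
clock: 3.35
tcp_pos: [501.0, -235.9, 178.8]
tcp_rot: [-0.441, -0.553, -0.441, 0.553]
ft_force: [-0.0, 0.9, 0.6]
width: 0.3
```

View pics/wrist2.png

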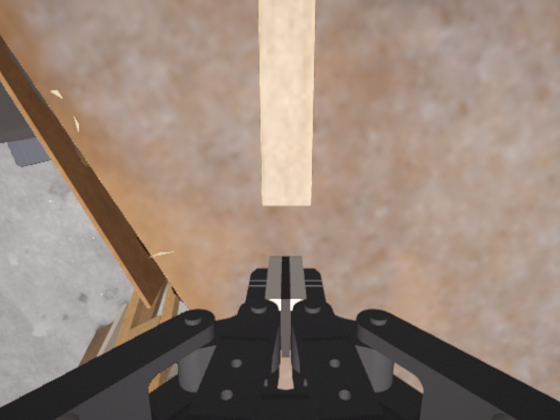

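View pics/side2.png

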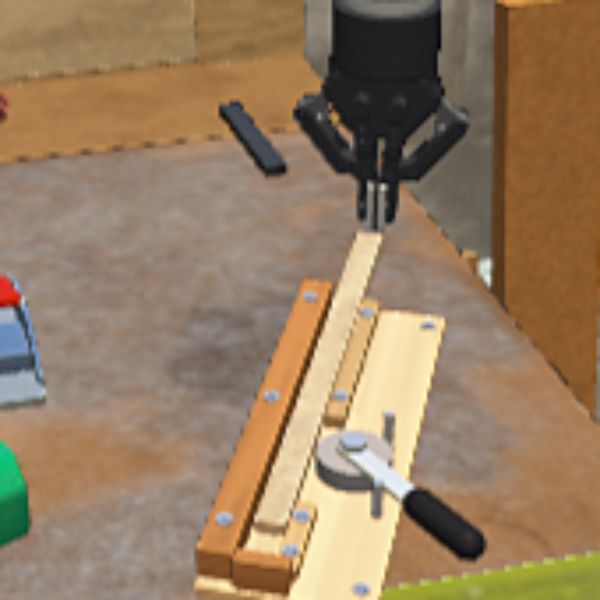

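The strip's free end (287,205) lies straight ahead of the fingertips (286,275). Pushing now.

```bash
python3 -m pendant '[[[0,0,0,-1,0,0,0],[0,0,0,-0.8,0,0,0],[0,0,0,-0.5,0,0,0],[0,0,0,-0.5,0,0,0],[0,0,0,-0.5,0,0,0],[0,0,0,-0.5,0,0,0],[0,0,0,-0.5,0,0,0],[0,0,0,-0.5,0,0,0],[0,0,0,-0.4,0,0,0],[0,0,0,-0.4,0,0,0],[0,0,0,-0.3,0,0,0],[0,0,0,-0.2,0,0,0],[0,0,0,0,0,0,0],[0,0,0,0,0,0,0]]]'
```

```text
clock: 4.85
tcp_pos: [514.6, -176.5, 178.7]
tcp_rot: [0.441, 0.553, 0.441, -0.553]
ft_force: [-0.5, -0.1, 0.1]
width: -0.3
```

```bash
python3 -m pendant '[[[0,0,0,-0.2,0,0,0],[0,0,0,-0.2,0,0,0],[0,0,0,0,0,0,0]]]';python3 -m pendant '[[[0,0,0,-0.1,0,0,0],[0,0,0,-0.1,0,0,0],[0,0,0,0,0,0,0]]]'; python3 -m pendant '[[[0,0,0,-0.1,0,0,0],[0,0,0,0,0,0,0]]]'
cat > look.py <<'E'
from h import *
import sys
def run(tag):
    for n,b in [('side',(200,320,260,380)),('scene',(160,300,140,300))]:
        p=cams.capture(n); r,R2,c,C=b
        cv2.imwrite(f'pics/{n}{tag}.png',cv2.resize(p['pixels'][r:R2,c:C,::-1],None,fx=4,fy=4,interpolation=cv2.INTER_CUBIC))
run(sys.argv[1])
E
python3 look.py 3
```

```text
clock: 5.15
tcp_pos: [515.3, -174.2, 178.8]
tcp_rot: [-0.442, -0.552, -0.439, 0.555]
ft_force: [-1.8, -7.8, -1.1]
width: -0.0
clock: 5.45
tcp_pos: [515.7, -173.6, 179.0]
tcp_rot: [-0.442, -0.551, -0.438, 0.556]
ft_force: [-3.5, -11.9, -1.0]
width: 0.2
clock: 5.65
tcp_pos: [515.8, -173.2, 179.0]
tcp_rot: [-0.443, -0.55, -0.437, 0.557]
ft_force: [-3.8, -15.0, -0.4]
width: 0.0
```

View pics/side3.png

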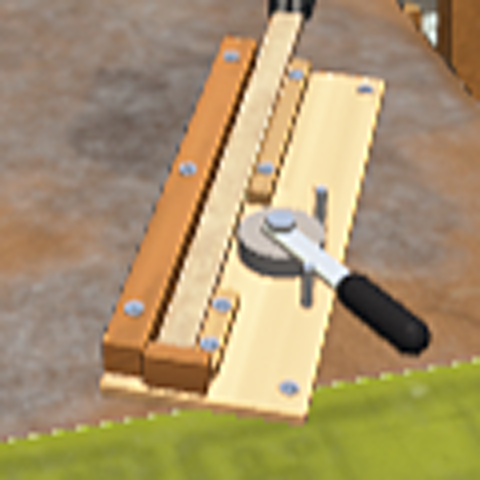

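The strip's far end touches the stop block at (180,345) in the crop, and the push force rose to 15 N. I'll back off, go over the jig and approach the lever from its +y side.

```bash
python3 -m pendant '[[[0,0,0,1,0,0,0],[0,0,0,1,0,0,0],[0,0,0,1,0,0,0],[0,-3,0,0,0,0,0],[0,-3,0,0,0,0,0],[0,-3,0,0,0,0,0],[0,-3,0,0,0,0,0],[0,0,0,0,0,0,0]]]'
python3 -m pendant '[[[0,0,-0.6,-3,0,0,0],[0,0,-0.6,-3,0,0,0],[0,0,-0.6,-3,0,0,0],[0,0,-0.6,-3,0,0,0],[0,0,-0.6,-3,0,0,0],[0,0,-0.6,-3,0,0,0],[0,0,-0.6,-3,0,0,0],[0,0,-0.6,-3,0,0,0],[0,0,-0.6,-3,0,0,0],[0,0,-0.6,-3,0,0,0],[0,0,-0.6,-3,0,0,0],[0,0,-0.6,-3,0,0,0],[0,0,0,0,0.145,0,0],[0,0,0,0,0.145,0,0],[0,0,0,0,0.145,0,0],[0,0,0,0,0.145,0,0],[0,0,0,0,0.145,0,0],[0,0,0,0,0,0,0],[0,0,0,0,0,0,0]]]'
python3 - <<'E'
from h import *
s=ctrl.read_state(); print(s['qpos'].round(2),s['tcp_pos'],q2R(s['tcp_rot']).round(3))
o=np.array([557.8,75.7]);ex=np.array([.9748,-.2231]);ey=np.array([.2231,.9748])
piv=o-19.4*ex
for n in ['wrist','side','scene']:
    p=cams.capture(n); save(p,n+'4'); W=pts(p)
    for r in spotter.trace(p,'lever_grip')[:1]:
        w=W[r['pixels']]; w=w[np.isfinite(w[:,0])]; w=w[w[:,2]>27]
        rel=w[:,:2]-piv; rr=np.linalg.norm(rel,axis=1); k=(rr>45)&(rr<112); 
        if k.sum(): v=rel[k].mean(0); print(n,r['confidence'],k.sum(),'q',np.arctan2(v[1],v[0])+.225-2.356, rr[k].min(),rr[k].max())
    for r in spotter.trace(p,'strip')[:1]:
        w=W[r['pixels']]; w=w[np.isfinite(w[:,0])]; w=w[abs(w[:,2]-18)<5]
        if len(w): print('strip jig y',np.percentile((w[:,:2]-o)@ey,[.5,99.5]),r['confidence'])
E
```

```text
clock: 6.55
tcp_pos: [511.1, -199.9, 303.0]
tcp_rot: [0.443, 0.555, 0.438, -0.551]
ft_force: [0.6, 0.0, 0.3]
width: 0.4
clock: 8.45
tcp_pos: [519.4, 167.8, 298.1]
tcp_rot: [-0.217, -0.673, -0.217, 0.673]
ft_force: [0.4, -0.9, 0.7]
width: 0.1
[ 0.31  0.36 -0.28  0.93  0.    2.83] [519.4115392  167.82042531 298.09376897] [[-0.001  0.584 -0.812]
 [-0.    -0.812 -0.584]
 [-1.    -0.001  0.001]]
wrist 0.9 1418 q -0.0008694416520249604 45.07937243335194 104.57293069182855
strip jig y [-175.56105565   94.45531338] 0.96
side 0.87 197 q -0.00299635930695219 45.06107521041573 106.10463489609816
strip jig y [-159.21214147  -41.70176781] 0.69
scene 0.55 153 q 0.14574712271917312 45.42269508809258 99.60799589586462
strip jig y [-244.15395178   86.72460663] 0.93
```

View pics/wrist4.png

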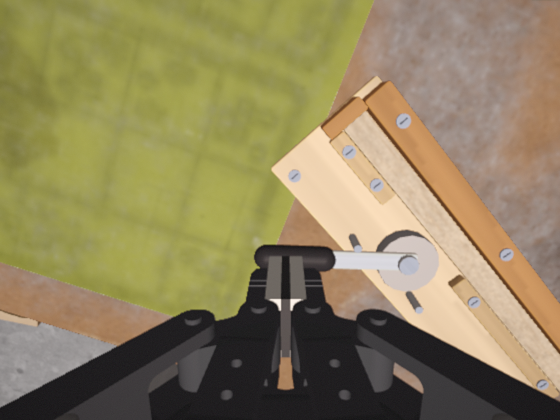

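View pics/side4.png

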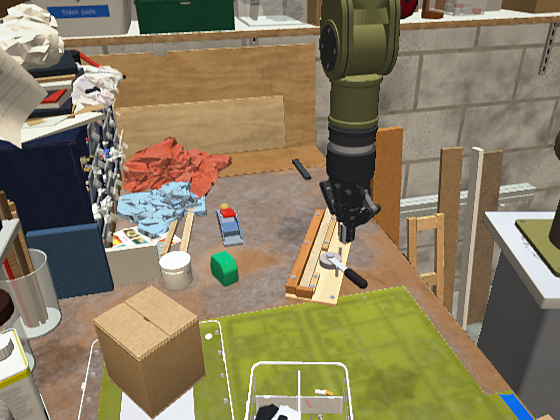

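The wrist picture shows the grip horizontal at (293,257), with the fingertips below it at about (286,270) and nearer the camera. Before descending I'll check the clearance in 3D.

Run:
```python
from h import *
p=cams.capture('wrist'); W=pts(p); s=ctrl.read_state()
t=s['tcp_pos'];Rt=q2R(s['tcp_rot'])
r=spotter.trace(p,'lever_grip')[0]; m=r['pixels']
w=W[m];w=w[np.isfinite(w[:,0])]; L=(w-t)@Rt
k=(w[:,2]>10)&(w[:,2]<45); L=L[k]
for y in range(-40,60,10):
    q=L[abs(L[:,1]-y)<5]
    if len(q)>10: print(y,len(q),'z range',np.percentile(q[:,2],[2,50,98]).round(1),'tip h',(t[2]-q[:,0]).max().round(1))
# strip end / stop
r=spotter.trace(p,'cam_pivot'); print([(a['confidence'],a['pixel']) for a in r[:2]])
pv=W[262:266,406:411].reshape(-1,3); print('pivot top',np.nanmedian(pv,0))
# fingers
A=W.reshape(-1,3); B=(A-t)@Rt; f=(B[:,0]>150)&(B[:,0]<175)&(abs(B[:,1])<30)&(abs(B[:,2])<30); print('finger',np.percentile(B[f],[1,99],axis=0).round(1),f.sum())
```

```text
-20 167 z range [25.9 31.5 39.1] tip h 36.3
-10 224 z range [25.3 28.1 37.5] tip h 37.0
0 153 z range [25.5 27.3 29.9] tip h 35.2
10 215 z range [25.9 28.5 37.2] tip h 37.4
20 328 z range [26.3 31.1 39.9] tip h 37.4
30 310 z range [26.8 32.5 41.3] tip h 37.2
40 262 z range [29.5 34.7 41.9] tip h 31.5
50 249 z range [30.  35.4 42. ] tip h 31.5
[(0.69, [233.4, 404.9])]
pivot top [539.2645876   78.86017314  35.06399162]
finger [[150.1 -13.  -12.3]
 [168.7  13.4  -7.1]] 1443
```

```bash
python3 -m pendant '[[[0,2.8,0,0,0,0,0],[0,2.8,0,0,0,0,0],[0,2.8,0,0,0,0,0],[0,2.7,0,0,0,0,0],[0,0,0,0,0,0,0],[0,0,0,0.4,0,0,0],[0,0,0,0.4,0,0,0],[0,0,0,0.4,0,0,0],[0,0,0,0,0,0,0]]]'
python3 - <<'E'
from h import *
p=cams.capture('wrist'); save(p,'wrist5')
E
```

```text
clock: 9.95
tcp_pos: [509.6, 160.8, 188.9]
tcp_rot: [0.216, 0.674, 0.216, -0.673]
ft_force: [0.4, -0.4, 0.4]
width: -0.1
```

View pics/wrist5.png

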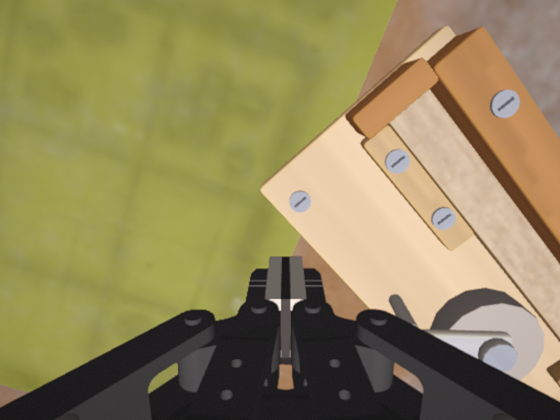

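The strip's end is flush against the stop block at about (410,120), and the fingers stand behind the grip. Next is the arc push.

```bash
python3 -m pendant '[[[0,0,-0.09,0.42,-0.05,0,0],[0,0,-0.09,0.42,-0.05,0,0],[0,0,-0.09,0.42,-0.05,0,0],[0,0,-0.09,0.42,-0.05,0,0],[0,0,-0.09,0.42,-0.05,0,0],[0,0,-0.09,0.42,-0.05,0,0],[0,0,-0.09,0.42,-0.05,0,0],[0,0,-0.09,0.42,-0.05,0,0],[0,0,-0.09,0.42,-0.05,0,0],[0,0,-0.09,0.42,-0.05,0,0],[0,0,-0.09,0.42,-0.05,0,0],[0,0,-0.09,0.42,-0.05,0,0]]]'
cat > st.py <<'E'
from h import *
import sys
s=ctrl.read_state();t=s['tcp_pos'];Rt=q2R(s['tcp_rot'])
d=Rt.T@(np.array([539.1,79.4,t[2]])-t); print('pivot in tool',d.round(1),'tool yaw-> q',np.arctan2(-Rt[1,1],-Rt[0,1])+.225-2.356,'F',(Rt.T@s['ft_force']).round(1),s['qpos'].round(2))
p=cams.capture('side'); cv2.imwrite(f'pics/side{sys.argv[1]}.png',cv2.resize(p['pixels'][180:330,250:400,::-1],None,fx=4,fy=4,interpolation=cv2.INTER_CUBIC))
E
python3 st.py 6
```

```text
clock: 11.2
tcp_pos: [470.8, 129.4, 188.4]
tcp_rot: [0.406, 0.58, 0.406, -0.578]
ft_force: [0.3, 2.4, 0.0]
width: 0.0
pivot in tool [-0.  81.3 23.7] tool yaw-> q 0.6630807304534363 F [-0.  -0.5 -2.3] [ 0.27  0.4  -0.57  0.6   0.    2.19]
```

View pics/side6.png

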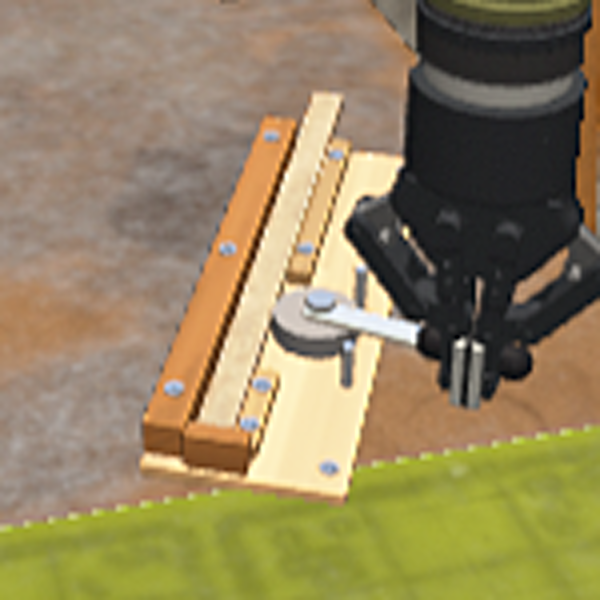

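The lever turns with the finger (arm near (370,320), fingers at (467,370)) at 2.3 N. The strip is still home. Carry on.

```bash
python3 -m pendant '[[[0,0,-0.09,0.42,-0.05,0,0],[0,0,-0.09,0.42,-0.05,0,0],[0,0,-0.09,0.42,-0.05,0,0],[0,0,-0.09,0.42,-0.05,0,0],[0,0,-0.09,0.42,-0.05,0,0],[0,0,-0.09,0.42,-0.05,0,0],[0,0,-0.09,0.42,-0.05,0,0],[0,0,-0.09,0.42,-0.05,0,0],[0,0,-0.09,0.42,-0.05,0,0],[0,0,-0.09,0.42,-0.05,0,0]]]'
python3 st.py 7
python3 -m pendant '[[[0,0,-0.09,0.42,-0.05,0,0],[0,0,-0.09,0.42,-0.05,0,0],[0,0,-0.09,0.42,-0.05,0,0],[0,0,-0.09,0.42,-0.05,0,0],[0,0,-0.09,0.42,-0.05,0,0],[0,0,-0.09,0.42,-0.05,0,0],[0,0,-0.09,0.42,-0.05,0,0],[0,0,-0.09,0.42,-0.05,0,0]]]'
python3 st.py 8
```

```text
clock: 12.25
tcp_pos: [456.1, 89.1, 188.0]
tcp_rot: [0.536, 0.461, 0.537, -0.46]
ft_force: [-3.7, 2.5, 1.1]
width: 0.0
pivot in tool [-0.1 80.6 22.1] tool yaw-> q -5.121115599856523 F [-1.1 -3.3 -3. ] [ 0.19  0.37 -0.63  0.57  0.    1.61]
clock: 13.1
tcp_pos: [458.4, 56.1, 187.7]
tcp_rot: [0.615, 0.346, 0.62, -0.344]
ft_force: [-7.3, 7.8, 5.8]
width: 0.3
pivot in tool [-0.3 81.  22.4] tool yaw-> q -4.72098494741399 F [ -5.7  -2.1 -10.5] [ 0.12  0.37 -0.63  0.57  0.01  1.14]
```

View pics/side8.png

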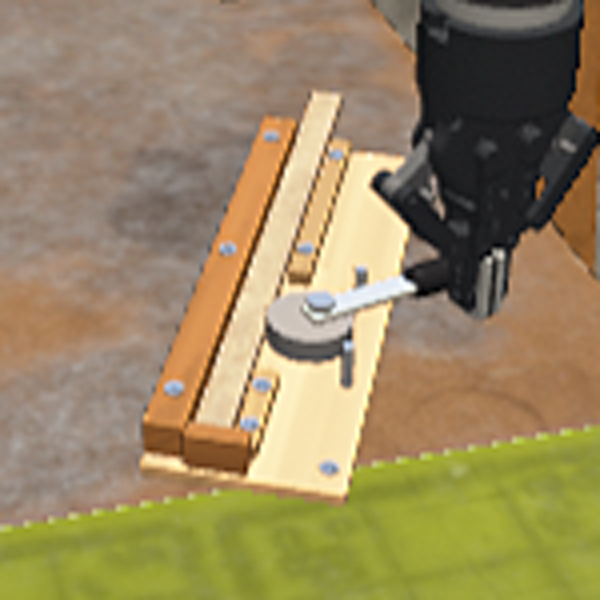

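```bash
python3 -m pendant '[[[0,0,-0.09,0.42,-0.05,0,0],[0,0,-0.09,0.42,-0.05,0,0],[0,0,0,0,0,0,0]]]'
python3 st.py 9
python3 -m pendant '[[[0,0,-0.05,0.3,-0.03,0,0],[0,0,0,0.1,0,0,0],[0,0,0,0,0,0,0]]]'
python3 st.py 10
```

```text
clock: 13.45
tcp_pos: [461.5, 47.4, 187.6]
tcp_rot: [0.631, 0.314, 0.635, -0.314]
ft_force: [-6.0, 3.6, 3.4]
width: -0.2
pivot in tool [-0.3 81.2 21.4] tool yaw-> q -4.62308369193984 F [-3.3 -2.7 -6.5] [ 0.1   0.37 -0.63  0.58  0.    1.02]
clock: 13.8
tcp_pos: [463.1, 44.2, 187.6]
tcp_rot: [0.636, 0.305, 0.64, -0.305]
ft_force: [-7.2, 5.2, 6.6]
width: -0.0
pivot in tool [-0.3 81.2 20.4] tool yaw-> q -4.593563249803651 F [-6.5 -2.4 -8.6] [ 0.09  0.37 -0.62  0.58  0.    0.99]
```

View pics/side10.png

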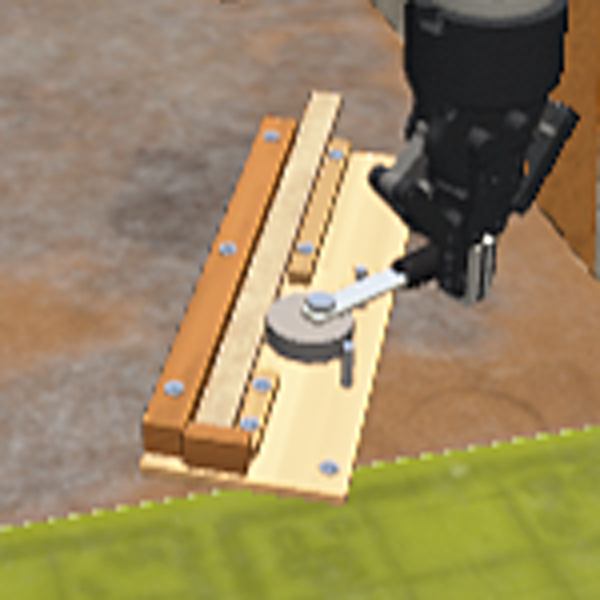

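```bash
python3 -m pendant '[[[0,0,0,0.3,0,0,0],[0,0,0,0,0,0,0]]]'; python3 st.py 11
python3 -m pendant '[[[0,0,0,0.3,0,0,0],[0,0,0,0,0,0,0]]]'; python3 st.py 12
```

```text
clock: 14.05
tcp_pos: [464.4, 42.3, 187.5]
tcp_rot: [0.635, 0.305, 0.641, -0.304]
ft_force: [-7.3, 7.2, 7.1]
width: 0.2
pivot in tool [-0.4 81.4 18. ] tool yaw-> q -4.59316257257521 F [ -7.   -1.2 -10.2] [ 0.09  0.37 -0.62  0.58  0.01  0.98]
clock: 14.3
tcp_pos: [465.1, 41.2, 187.4]
tcp_rot: [0.633, 0.306, 0.643, -0.303]
ft_force: [-12.4, 13.0, 10.6]
width: -0.2
pivot in tool [-0.4 81.6 16.9] tool yaw-> q -4.592040944065476 F [-10.3  -1.4 -18. ] [ 0.08  0.38 -0.62  0.59  0.01  0.97]
```

```bash
python3 -m pendant '[[[0,0,0,0.3,0,0,0],[0,0,0,0,0,0,0],[0,0,0,0,0,0,0]]]'; python3 st.py 13
```

```text
clock: 14.65
tcp_pos: [465.6, 40.1, 187.4]
tcp_rot: [0.632, 0.307, 0.645, -0.301]
ft_force: [-15.5, 18.2, 14.8]
width: -0.1
pivot in tool [-0.4 81.8 15.8] tool yaw-> q -4.5907407839225405 F [-14.4  -0.5 -24.2] [ 0.08  0.38 -0.62  0.59  0.02  0.97]
```

View pics/side13.png

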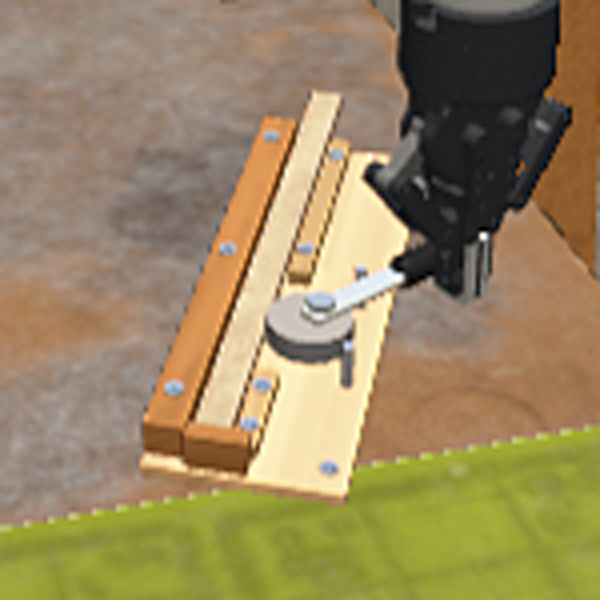

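The force now climbs 6 N per mm and the arm lies against the pin at (362,275). I'll back off and check.

```bash
python3 -m pendant '[[[0,0,0,-0.6,0,0,0],[0,0,0,-1,0,0,0],[0,0,0,-1.5,0,0,0],[0,0,0,-1.5,0,0,0],[0,-2,0,0,0,0,0],[0,-3,0,0,0,0,0],[0,-3,0,0,0,0,0],[0,-4,0,0,0,0,0],[0,-4,0,0,0,0,0],[0,-2,0,-2,0,0,0],[0,0,0,0,0,0,0],[0,0,0,0,0,0,0]]]'
python3 - <<'E'
from h import *
o=np.array([557.8,75.7]);ex=np.array([.9748,-.2231]);ey=np.array([.2231,.9748])
piv=np.array([539.1,79.4])
for n in ['wrist','side','scene']:
    p=cams.capture(n); save(p,n+'14'); W=pts(p)
    for r in spotter.trace(p,'lever_grip')[:1]:
        w=W[r['pixels']]; w=w[np.isfinite(w[:,0])]; w=w[w[:,2]>29]
        rel=w[:,:2]-piv; rr=np.linalg.norm(rel,axis=1); k=(rr>50)&(rr<108)
        if k.sum():
            v=np.median(rel[k],0); print(n,r['confidence'],k.sum(),'q',np.arctan2(v[1],v[0])%(2*np.pi)+.225-2.356)
    for r in spotter.trace(p,'strip')[:1]:
        w=W[r['pixels']]; w=w[np.isfinite(w[:,0])]; w=w[abs(w[:,2]-18)<5]
        print('strip jig y',np.percentile((w[:,:2]-o)@ey,[.5,99.5]),r['confidence'])
    for t in ['plane','tape','stick']:
        for r in spotter.trace(p,t)[:1]:
            w=W[r['pixels']]; w=w[np.isfinite(w[:,0])]; print(t,np.median(w,0).round())
E
```

```text
clock: 15.9
tcp_pos: [429.3, 88.2, 367.7]
tcp_rot: [0.639, 0.304, 0.638, -0.304]
ft_force: [-0.4, -0.0, 1.0]
width: -0.2
wrist 0.62 225 q 1.6123891731480415
strip jig y [-137.17627632   97.02890367] 0.97
tape [727. 109.  32.]
stick [530.  72.  25.]
side 0.73 115 q 1.6405664996886142
strip jig y [-235.77868228   83.7337864 ] 0.77
plane [755. -42.  19.]
tape [740. 128.  35.]
stick [ 592. -377.    7.]
scene 0.85 160 q 1.7238445636349748
strip jig y [-244.43495391   90.66151409] 0.58
plane [751. -88.  23.]
tape [736.  98.  35.]
stick [ 589. -392.   11.]
```

View pics/wrist14.png

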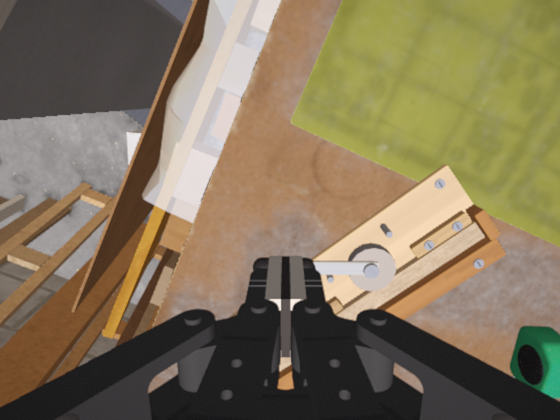

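Run:
```python
import cv2
im=cv2.imread('pics/side14.png')[180:330,250:400]
cv2.imwrite('pics/s14c.png',cv2.resize(im,(600,600),interpolation=cv2.INTER_CUBIC))
```

View pics/s14c.png

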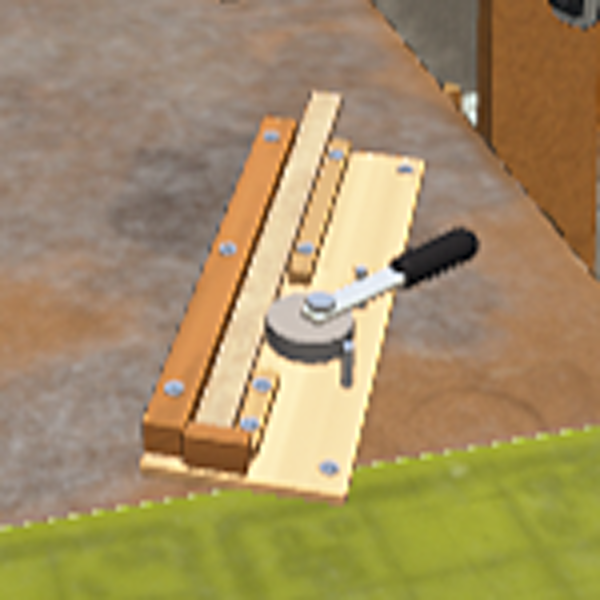

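Strip still home and the tools unmoved. I want a clear view from above of the arm against the pin.

```bash
python3 -m pendant '[[[0,0,0.5,3,0,0,0],[0,0,0.5,3,0,0,0],[0,0,0.5,3,0,0,0],[0,0,0.5,0,0,0,0],[0,0,0.5,0,0,0,0],[0,0,0,0,0,0,0],[0,0,0,0,0,0,0]]]'
python3 - <<'E'
from h import *
o=np.array([557.8,75.7]);ex=np.array([.9748,-.2231]);ey=np.array([.2231,.9748])
p=cams.capture('wrist'); save(p,'wrist15'); W=pts(p)
m=spotter.trace(p,'lever_grip')[0]['pixels']
w=W[m];w=w[np.isfinite(w[:,0])];
for piv in ([539.1,79.4],[538.9,80.0],[539.3,78.9]):
    rel=w[:,:2]-piv; rr=np.linalg.norm(rel,axis=1); k=(rr>50)&(rr<100)&(w[:,2]>28)
    v=np.median(rel[k],0); print('q',np.arctan2(v[1],v[0])%(2*np.pi)+.225-2.356,k.sum())
g=w[(w[:,2]>28)][:,:2];g=g[k[w[:,2]>28]] if 0 else g
u=np.linalg.svd(g-g.mean(0),full_matrices=False)[2][0]; u*=-np.sign(u[0]); print('axis q',np.arctan2(u[1],u[0])%(2*np.pi)+.225-2.356)
P=proj(p,[[*( np.array([539.1,79.4])+r*np.array([np.cos(2.356+q-.225),np.sin(2.356+q-.225)])),36] for q in (1.57,1.68) for r in (0,60,105)]);print(P.round())
im=p['pixels'][:,:,::-1].copy()
for i,(r,c) in enumerate(P): cv2.circle(im,(int(c),int(r)),2,(0,0,255) if i<3 else (0,255,0),-1)
r,c=P[1].astype(int); r0=max(r-90,0);c0=max(c-120,0)
cv2.imwrite('pics/w15c.png',cv2.resize(im[r0:r0+180,c0:c0+240],None,fx=3.3,fy=3.3,interpolation=cv2.INTER_CUBIC))
E
```

```text
clock: 17.5
tcp_pos: [505.0, 34.1, 367.6]
tcp_rot: [0.638, 0.304, 0.639, -0.304]
ft_force: [-0.3, -0.4, 0.8]
width: -0.0
q 1.6730873027502362 1204
q 1.681346996205761 1211
q 1.666423685689229 1209
axis q 1.6713143997191109
[[172. 352.]
 [163. 279.]
 [157. 224.]
 [172. 352.]
 [171. 279.]
 [171. 224.]]
```

View pics/w15c.png

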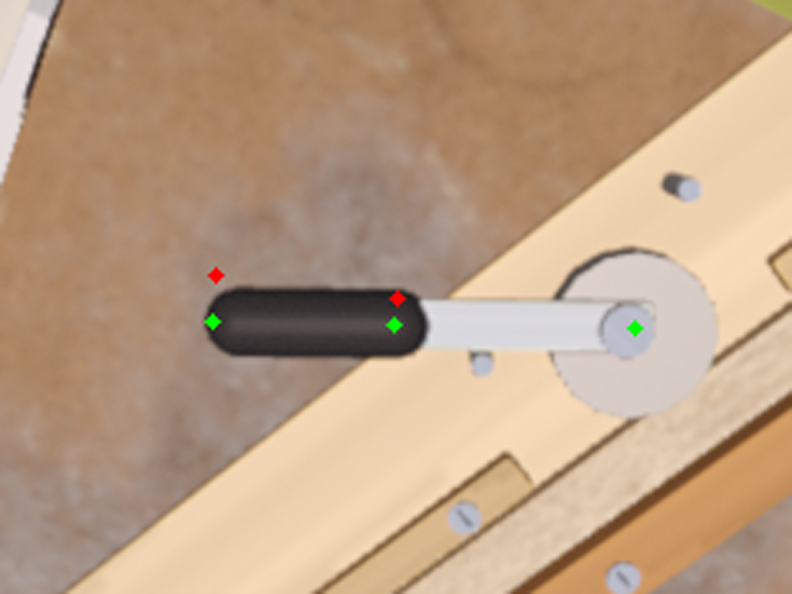

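The lever arm touches the stop pin at (482,362), its axis lies along the q = 1.68 (green) marks, and the cam presses on the strip. Measured q is about 1.67. I'm handing the job in.

```bash
python3 -c "
from bench import ctrl
print(ctrl.close_job())"
```

```text
the job is handed in; nothing more can be done
None
```

The strip is home against the end stop and the clamp lever is round at its far stop pin. I handed the job in at about 17.5 s on the robot's clock.

- **Strip:** I pushed it by its free end with closed fingers, about 41 mm along the channel. At contact the push force rose to 15 N while the lever was still open (q about 0). Later pictures showed its end flush with the stop block. The depth readings put the far end at jig y of about 97 mm at best. Other views read 84–91 mm, because the spotter masks cut the strip short or the fence and stop hid its end. Where the free end was visible it read -236 to -244 mm, against the -240 mm expected at home.
- **Lever:** I swept it round in an arc with the fingers until the force climbed steeply to 24 N at the pin, then backed off. The clear overhead picture gives q of 1.67 (range 1.67–1.68). The earlier, partly hidden views gave 1.61, 1.64 and 1.72. The arm is visibly against the pin.
- **Cam force:** I could not measure this directly. The picture shows the cam against the strip, and the lever took about 10 N to push just before the pin.
- **Tools:** The plane, tape and stick stayed within a few mm of their first readings in the side and scene cameras. The last wrist picture gave a false "stick" detection on the jig, and an earlier one gave a weak one. I ignored both.
- **Robot:** It was clear of everything when I handed in.

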